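# Stack the tea-tray slats crosswise to air and shut the tray

## Task

Draw the niche's tray right out and stack all the bamboo slats lying about on the cork square in its floor, so that air gets round them: two to a layer, flat and parallel, flush with opposite edges of the square, the first pair pointing into the niche and each further pair crosswise on the pair below; if there is an odd one, it goes on top alone, along either edge as if it had a partner. Then push the tray fully home with the tower still neatly standing, and leave the other tea things where they are.

Things in the scene. Friction and masses are not known exactly. Their poses are not given: they have to be found in the camera images.
- tray (a joint): how far the sliding tray is pushed into the oak niche, in m: 0 = drawn right out against its stop, 0.25 = fully shut. It slides level, straight away from the robot as it shuts (along +x of tray_square), with about 2.5 N of friction, and stays where left. It starts partly out. The niche: opening 266 mm wide, 120 mm high; outside 302 wide, 138 high; roof set back 45 mm from its face, ornaments on it to 225 mm.
- tray_square (a point): centre, on the tray's floor (14 mm above the table), of the pale cork square inlaid in the oak tray, 140 x 140 mm. Moves with the tray. Its x axis points into the niche (the way the tray shuts), z up. The tray floor is 240 mm wide (y), with side lips 5 mm high along y = +-117 mm, and reaches from x = -85 to +90 mm.
- tray_knob (a point): grip point of the tray's upright round brass knob: 26 mm in diameter, from 14 to 60 mm above the table, this point on its axis at 44 mm. It stands on a tongue (50 mm wide, top 14 mm above the table) in front of the tray, 130 mm from the square's centre along its -x. It is 65 mm in front of the niche's face with the tray shut, 315 mm with it right out.
- tray_left (a point): point on the tray floor under the middle of a 36 mm wide slat lying flush with the cork square's left edge (robot's left): y = +52 mm from the square's centre in its frame. Moves with the tray.
- tray_right (a point): point on the tray floor under the middle of a 36 mm wide slat lying flush with the cork square's right edge: y = -52 mm from the square's centre in its frame. Moves with the tray.
- tray_front (a point): point on the tray floor under the middle of a 36 mm wide slat lying flush with the cork square's front edge (nearest the robot): x = -52 mm from the square's centre in its frame. Moves with the tray.
- tray_back (a point): point on the tray floor under the middle of a 36 mm wide slat lying flush with the cork square's back edge (nearest the niche): x = +52 mm from the square's centre in its frame. Moves with the tray.
- slat0: a loose bamboo slat of the tea-tray grating, 140 x 36 x 18 mm (x, y, z), about 60 g; origin at its centre, x along its length, z through its thickness. All six are alike; five or six are present, lying flat on the table left and right of the tray, roughly across the robot's view (length near y).
- slat1: a loose bamboo slat of the tea-tray grating, 140 x 36 x 18 mm (x, y, z), about 60 g; origin at its centre, x along its length, z through its thickness. All six are alike; five or six are present, lying flat on the table left and right of the tray, roughly across the robot's view (length near y).
- slat2: a loose bamboo slat of the tea-tray grating, 140 x 36 x 18 mm (x, y, z), about 60 g; origin at its centre, x along its length, z through its thickness. All six are alike; five or six are present, lying flat on the table left and right of the tray, roughly across the robot's view (length near y).
- slat3: a loose bamboo slat of the tea-tray grating, 140 x 36 x 18 mm (x, y, z), about 60 g; origin at its centre, x along its length, z through its thickness. All six are alike; five or six are present, lying flat on the table left and right of the tray, roughly across the robot's view (length near y).
- slat4: a loose bamboo slat of the tea-tray grating, 140 x 36 x 18 mm (x, y, z), about 60 g; origin at its centre, x along its length, z through its thickness. All six are alike; five or six are present, lying flat on the table left and right of the tray, roughly across the robot's view (length near y).
- slat5: a loose bamboo slat of the tea-tray grating, 140 x 36 x 18 mm (x, y, z), about 60 g; origin at its centre, x along its length, z through its thickness. All six are alike; five or six are present, lying flat on the table left and right of the tray, roughly across the robot's view (length near y).
- tea_pet: bystander: small terracotta tea pet (toad), 60 mm across, 64 mm high; origin under its middle.
- cup_stack: bystander: three nested celadon cups standing as one pile, 72 mm across, 72 mm high; origin under its middle.
- tong: bystander: bamboo tong lying flat, 150 x 30 x 8 mm; origin under its middle.
- cork_jar: bystander: small glass jar with cork lid, 60 mm across, 68 mm high; origin under its middle.
- tea_caddy: bystander: dark steel tea caddy with brass lid, 74 mm across, 72 mm high; origin under its middle.
- tea_cake: bystander: paper-wrapped tea cake, a disc 96 mm across, 24 mm high; origin under its middle.
- tea_scoop: bystander: pale wooden tea scoop lying flat, 130 x 30 x 10 mm; origin under its middle.
Not all that is in view belongs to the job. What is shaped like the slat1 but orange or purple is not meant.

How it is judged:
By the outcome, as a careful person would: the job done as asked, in the order asked, and still so for the second after the job is handed in, with the robot touching nothing.
Of slat0, slat1, slat2, slat3, slat4, slat5 only 5 to 6 are there at a start; the rules pass over those that are not, and their reading is None.
At some moment in a run one of slat0, slat1, slat2, slat3, slat4, slat5 may be knocked a few centimetres aside while the robot is not near it.
Once in a run the grip may slacken for a moment while it holds something.
It also fails if it takes over 210 s, if anything falls off the work surface, if the arm or the gripper's body presses on something with over 40 N, if the wrist force passes 120 N, or if a joint passes its speed limit or range.

## Robot

A 7-joint arm with a two-finger parallel gripper is mounted at the origin on the work surface. World frame = base frame: x ahead of the robot, y to its left, z up, the work surface at z = 0. Lengths are in m, angles in rad, forces in N, time in s.
With the tool pointing down it reaches from about 0.425 to 0.925 m from the base axis. Payload 6.8 kg.
Tool frame: the origin (TCP) lies on the centre line of the jaws, within the pads' length; the fingertips stand 14 mm ahead of it and the grasp point (between the pads) lies 5 mm behind it; z points along the fingers, y is the line along which they close (so a half turn about z gives the same grasp; the last joint's range is limited). The gripper opens to 88 mm and grips with 3 to 60 N. Pads are 20 mm wide; open, the fingers measure 115 mm over their backs; the gripper's body (75 mm by 178 mm) begins 61 mm behind the grasp point.
Start: joints at [1.011, 0.477, 0.022, 1.555, -0.011, 1.109, -0.083], TCP at [0.295, -0.607, 0.237] pointing down, gripper open.
Joint ranges: [-2.96, 2.96], [-0.34, 2.1], [-1.41, 1.46], [0.24, 2.44], [-1.37, 4.51], [0.17, 1.92], [-2.96, 2.96]. Speed limits (rad/s): [2.39, 2.39, 3.14, 3.14, 3.14, 3.14, 3.14].

## Interface

Orientations are given as a rotation vector (axis times angle).
In Python, from cell import bot, grab_frame, camera_info, finder, get_time, get_joint_pos, get_joint_velocities, get_effort, get_tool_pos, get_tcp_rot, get_wrist_force, get_torque, get_width, get_grip_force gives the robot as it stands. Calls block until the motion is done:
- bot.move_to(position, orientation): joint-space move of the TCP to a pose.
- bot.movel(position, orientation=None, vel=0.15, force_limit=None): straight line of the TCP; orientation=None keeps the orientation; vel is the mean speed in m/s. With force_limit (N) it stops when the force on the tool has changed by that much, and returns True; else False.
- bot.movej(angles): joint-space move.
- bot.set_gripper(opening): finger opening in m; the grip force is fixed at half the most; returns when the fingers have stopped.
- bot.hold(seconds).
- bot.inverse_kinematics(position, orientation): joint angles nearest the present ones, or None.
- grab_frame(name): name is "side" or "top" or "wrist"; returns the picture (420x560x3 uint8, red, green, blue); there is no depth.
- camera_info(name): a dict with "camera_matrix" (3x3 intrinsics, pixels), "eye" and "attitude" of the camera in the world; the wrist camera has in their place "T_tool_cam" (4x4, takes a point from camera to tool coordinates, whose origin is the TCP and whose axes are the flange's). Camera axes: x right, y down, z forward; pixel columns grow to the right and rows downward; lengths in m; the calibration is good to about 2 mm. A picture is of the moment at which its call begins: read the wrist's pose just before it. camera_info takes no time and is no camera call.
A pose or a line that the arm cannot do raises bot.IKError and nothing moves.
- bot.close_job(): hands the job in; it is judged then, once.
Trained networks look in the newest picture that a camera, given by its name, has taken for a name from the list of things; names that differ only in an ending like _2 or _b are one class to them, and where a whole thing is asked for, a point or a joint stands for the part that bears it (a point fixed in the world has none). Each returns a list of dicts, best first, with "confidence" (0 to 1); they miss things now and then, are a little off and sometimes report something else, mostly with a low value. They report only what shows in the picture. A call takes as long as a camera call. They do not tell look-alikes from the thing itself.
- finder.recognise(target, camera): "bbox" ([left, top, right, bottom] in pixels, round what is visible of it).
- finder.regions_of(target, camera): "mask" (420x560 bool, what is visible of it) and "bbox" ([left, top, right, bottom] in pixels, round what is visible of it).
Readings, each from a call of its own:
- get_time(): time.
- get_joint_pos(): joint angles.
- get_joint_velocities(): joint speeds.
- get_effort(): joint torques, N m.
- get_tool_pos(): TCP position.
- get_tcp_rot(): TCP orientation.
- get_wrist_force(): force on the tool from outside, world axes, zero at the start.
- get_torque(): the same for the moment, N m.
- get_width(): finger opening in m.
- get_grip_force(): force on a finger pad.
Only numpy, scipy, OpenCV 4.12 (cv2) and the standard library are available. Lean on these libraries where they do the work, as an engineer would, in place of code of your own. Each camera call takes 0.05 s, during which the arm holds its last target. There are 200 camera calls.

## Working session

There is one attempt and no reset: what is moved stays moved. The work goes in short steps, each a Python script; the robot and the scene stay as the last script left them, time stands still between calls to the robot, and variables do not carry over. Pictures are saved under pics/ and viewed, at most 14 in all, crops included, and the job is handed in when it is done.

```bash
ls; mkdir -p pics
python3 - <<'E'
from cell import *
import cv2,numpy as np
for n in ("top","side"):
    f=grab_frame(n); cv2.imwrite(f"pics/{n}0.png",f[:,:,::-1]); print(n,camera_info(n))
print(camera_info("wrist"),get_tool_pos(),get_tcp_rot(),get_time())
E
```

```text
pics
top {'camera_matrix': array([[400.53909496,   0.        , 281.45696717],
       [  0.        , 400.53909496, 211.11296722],
       [  0.        ,   0.        ,   1.        ]]), 'eye': array([0.26129206, 0.09625111, 1.23097934]), 'attitude': array([-2.12745563,  2.10572025, -0.19055319])}
side {'camera_matrix': array([[537.36428806,   0.        , 271.18366422],
       [  0.        , 537.36428806, 204.36287218],
       [  0.        ,   0.        ,   1.        ]]), 'eye': array([ 0.11380143, -1.20707001,  1.01808   ]), 'attitude': array([-2.17962267,  0.28324925, -0.18103833])}
{'camera_matrix': array([[329.99984145,   0.        , 281.3533207 ],
       [  0.        , 329.99984145, 208.28049751],
       [  0.        ,   0.        ,   1.        ]]), 'T_tool_cam': array([[-5.91807171e-04, -9.61181310e-01, -2.75916906e-01,
         7.56638038e-02],
       [ 9.99999628e-01, -7.42152153e-04,  4.40479816e-04,
        -5.68004238e-05],
       [-6.28153293e-04, -2.75916543e-01,  9.61181391e-01,
        -1.48475380e-01],
       [ 0.00000000e+00,  0.00000000e+00,  0.00000000e+00,
         1.00000000e+00]])} [ 0.29445654 -0.60682883  0.23580795] [-3.06027292e+00 -7.03290169e-01  7.41546403e-04] 0.1
```

View pics/top0.png

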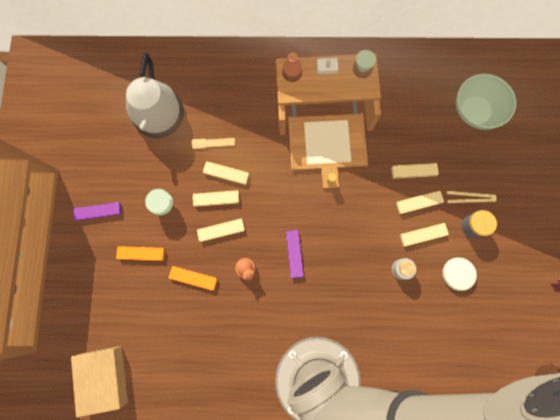

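View pics/side0.png

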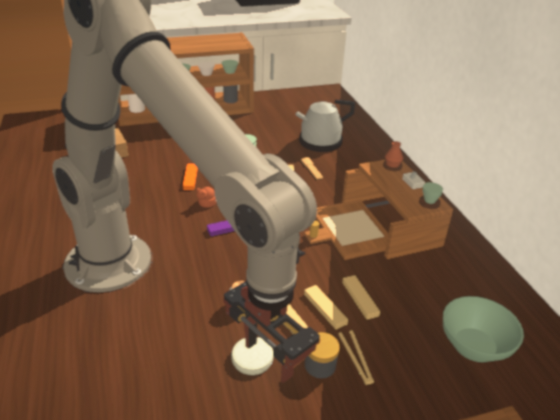

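The top view shows three slats on the left at (226,173), (216,199) and (220,230), and three on the right at (415,171), (420,203) and (424,235). The tray is partly out with its knob at (331,178), and a purple decoy lies at (295,254). The side view agrees with this. Next I'll measure them.

```bash
cat > h.py <<'E'
from cell import *
import cv2,numpy as np
from scipy.spatial.transform import Rotation as R
def campose(n,tp=None,tr=None):
    c=camera_info(n);K=c["camera_matrix"]
    if n!="wrist": return K,R.from_rotvec(c["attitude"]).as_matrix(),np.array(c["eye"])
    T=c["T_tool_cam"];Rt=R.from_rotvec(tr).as_matrix()
    return K,Rt@T[:3,:3],Rt@T[:3,3]+tp
def toworld(px,z,P):
    K,A,e=P; px=np.atleast_2d(np.asarray(px,float))
    d=np.c_[(px-K[:2,2])/K[0,0],np.ones(len(px))]@A.T
    return e+d*((z-e[2])/d[:,2])[:,None]
def shot(n):
    tp,tr=np.array(get_tool_pos()),np.array(get_tcp_rot())
    f=grab_frame(n); return f,campose(n,tp,tr)
def maskpose(m,z,P):
    """centre, angle, sizes of mask's rectangle at plane z"""
    cs=max(cv2.findContours(m.astype(np.uint8),cv2.RETR_EXTERNAL,cv2.CHAIN_APPROX_NONE)[0],key=cv2.contourArea)[:,0]
    w=toworld(cs,z,P)[:,:2]
    (c,s,a)=cv2.minAreaRect((w*1000).astype(np.float32))
    if s[0]<s[1]: s=(s[1],s[0]);a+=90
    return np.array(c)/1000,np.deg2rad((a+90)%180-90),s
E
python3 - <<'E'
from h import *
f,P=shot("top")
print("base",P[1],toworld([317,380],0,P))
for d in finder.regions_of("slat0","top"):
    c,a,s=maskpose(d["mask"],.018,P); b=[int(v) for v in d["bbox"]]
    print(round(d["confidence"],2),b,c.round(3),np.rad2deg(a).round(1),np.round(s,0),f[d["mask"]].mean(0).round())
for n in ("tray","tray_knob","tray_square","tea_pet","cup_stack","tong","cork_jar","tea_caddy","tea_cake","tea_scoop"):
    for d in finder.recognise(n,"top")[:2]:
        b=np.array(d["bbox"]);z=.06 if n=="tray_knob" else .014
        print(n,round(d["confidence"],2),b.round(),toworld([(b[:2]+b[2:])/2],z,P).round(3))
m=cv2.inRange(cv2.cvtColor(f,cv2.COLOR_RGB2HSV),(0,0,140),(179,110,255));m[:110]=0;m[175:]=0;m[:,:295]=0;m[:,365:]=0
print("cork",maskpose(m,.014,P))
print("corners",toworld([[276,64],[380,60],[290,166],[367,164]],[.138,.138,.014,.014],P).round(3),toworld([331,177],.06,P))
print("purple",toworld([[288,233],[299,231],[302,276],[292,278]],.018,P).round(3))
E
```

```text
base [[ 0.01120577 -0.9818835   0.18915399]
 [-0.99988902 -0.00914572  0.01176022]
 [-0.00981721 -0.18926478 -0.98187701]] [[0.00194496 0.00261525 0.        ]]
0.9 [394, 195, 441, 212] [ 0.526 -0.314] -74.8 [145.  38.] [242. 223. 156.]
0.88 [393, 163, 439, 179] [ 0.627 -0.305] -87.7 [144.  43.] [211. 179. 119.]
0.82 [283, 231, 303, 282] [0.363 0.069] 7.6 [139.  44.] [192. 107. 189.]
0.77 [402, 225, 447, 244] [ 0.426 -0.322] -75.1 [143.  36.] [253. 241. 172.]
0.77 [111, 245, 167, 259] [0.361 0.538] 86.6 [148.  42.] [246. 172.  53.]
0.72 [198, 218, 243, 241] [0.435 0.295] -75.9 [136.  41.] [250. 240. 172.]
0.7 [194, 192, 242, 206] [0.533 0.315] -84.7 [144.  39.] [247. 234. 167.]
0.65 [74, 204, 118, 219] [0.488 0.683] -82.0 [147.  41.] [181.  96. 178.]
0.62 [204, 161, 245, 185] [0.615 0.289] 74.2 [140.  41.] [247. 233. 165.]
0.56 [166, 267, 216, 289] [0.288 0.375] 75.0 [139.  35.] [255. 186.  58.]
tray 0.91 [286. 111. 369. 191.] [[ 0.692 -0.033  0.014]]
tray_knob 0.75 [290. 112. 369. 188.] [[ 0.678 -0.034  0.06 ]]
tray_square 0.87 [291. 115. 370. 189.] [[ 0.688 -0.043  0.014]]
tea_pet 0
[... 179 characters left out ...]
. 188. 496. 203.] [[ 0.551 -0.488  0.014]]
cork_jar 0.92 [393. 258. 417. 281.] [[ 0.32  -0.262  0.014]]
tea_caddy 0.97 [462. 211. 495. 238.] [[ 0.459 -0.493  0.014]]
tea_cake 0.83 [442. 258. 477. 294.] [[ 0.303 -0.424  0.014]]
tea_scoop 0.82 [193. 140. 239. 150.] [[0.711 0.323 0.014]]
tea_scoop 0.43 [441. 257. 477. 293.] [[ 0.307 -0.423  0.014]]
cork (array([ 0.72328442, -0.03235064]), np.float64(0.05764562398406748), (143.90931701660156, 142.09182739257812))
corners [[ 0.92   0.131  0.138]
 [ 0.935 -0.18   0.138]
 [ 0.641  0.085  0.014]
 [ 0.65  -0.158  0.014]] [[ 0.59329879 -0.03833428  0.06      ]]
purple [[0.427 0.09  0.018]
 [0.434 0.057 0.018]
 [0.298 0.047 0.018]
 [0.292 0.077 0.018]]
```

```bash
cat >> h.py <<'E'
def rv(yaw): return (R.from_euler("z",yaw)*R.from_euler("x",np.pi)).as_rotvec()
def go(x,y,z,yaw,flip=True):
    """joint move, picks the half-turn with the least joint motion; returns yaw used"""
    q0=np.array(get_joint_pos());best=None
    for k in ((0,1,-1) if flip else (0,)):
        q=bot.inverse_kinematics([x,y,z],rv(yaw+k*np.pi))
        if q is not None:
            c=np.abs(np.array(q)-q0).max()
            if best is None or c<best[0]: best=(c,yaw+k*np.pi)
    if best is None: raise bot.IKError(f"no ik {x,y,z,yaw}")
    bot.move_to([x,y,z],rv(best[1])); return best[1]
def cork(f,P,z=.014,near=None):
    hsv=cv2.cvtColor(f,cv2.COLOR_RGB2HSV)
    return cv2.inRange(hsv,(0,0,140),(179,110,255))
E
python3 - <<'E'
from h import *
go(0.60,-0.038,0.26,0.05,flip=False)
print(get_time(),get_tool_pos(),get_joint_pos())
f,P=shot("wrist"); cv2.imwrite("pics/w1.png",f[:,:,::-1]); np.savez("w1.npz",f=f,K=P[0],A=P[1],e=P[2])
for n in("tray_knob","tray_square"):
    for d in finder.recognise(n,"wrist")[:2]: print(n,d)
E
```

```text
3.0083 [ 0.59997282 -0.03923599  0.25991578] [ 0.15142404  0.34856643 -0.24390811  1.69904761  0.09293514  1.10543219
 -1.64259685]
tray_knob {'bbox': [161.6, 0.0, 398.2, 202.2], 'confidence': 0.74}
tray_square {'bbox': [166.6, 0.0, 395.4, 203.7], 'confidence': 0.76}
```

View pics/w1.png

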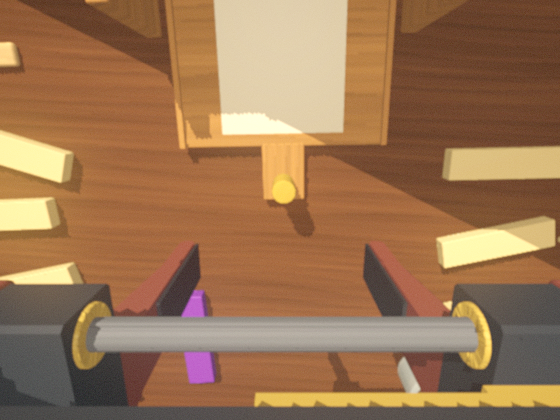

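The wrist view shows the knob's top at about (284,186), the front corners of the cork at (221,136) and (344,133), and nothing in the knob's path. I'll grip the knob and draw the tray out.

Run:
```python
from h import *
d=np.load("w1.npz");P=(d["K"],d["A"],d["e"])
k=toworld([284,187],.06,P)[0]; c=toworld([[221,136],[344,133]],.014,P)
print("knob",k,"cork front",c, "yaw",np.rad2deg(np.arctan2(c[0,0]-c[1,0],c[0,1]-c[1,1])))
yaw=-np.arctan2(c[0,0]-c[1,0],c[0,1]-c[1,1]); print(yaw)
Pt=campose("top"); print("face",toworld([[281,134],[373,130]],0,Pt))
mid=c.mean(0)[:2]; u=mid-k[:2]; print("knob->front",np.linalg.norm(u),"yaw2",np.arctan2(u[1],u[0]))
```

```text
knob [ 0.59968253 -0.04229938  0.06      ] cork front [[ 0.64702158  0.0334208   0.014     ]
 [ 0.65729439 -0.10995844  0.014     ]] yaw -4.09811624752634
0.07152562164880956
face [[ 0.75369045  0.11534118  0.        ]
 [ 0.7696128  -0.18346352  0.        ]]
knob->front 0.052630020236121386 yaw2 0.0766579145133858
```

Run:
```python
from h import *
yaw=0.062; u=np.array([np.cos(yaw),np.sin(yaw)]); k=np.array([0.5985,-0.042])
bot.movel([*k,0.16],rv(yaw)); bot.movel([*k,0.039],rv(yaw),vel=.1,force_limit=15); bot.set_gripper(0.0)
print(get_width(),get_tool_pos(),get_wrist_force(),get_time())
p=np.array(get_tool_pos())
for L in(.12,.20):
    t=p.copy(); t[:2]-=u*L
    try: print(L,bot.movel(t,rv(yaw),vel=.12 if L<.15 else .04,force_limit=9))
    except bot.IKError as e: print(L,e)
    print(get_tool_pos(),get_wrist_force(),get_width(),get_time())
```

```text
0.02576676638626321 [ 0.5984846  -0.04155929  0.03899238] [-0.06305576  2.30276868  0.1218506 ] 6.3167
0.12 False
[ 0.47813597 -0.04946661  0.03890393] [-2.80201045 -2.07834515  1.66465257] 0.025151442554895407 7.4667
0.2 True
[ 0.47807301 -0.049474    0.03889509] [-0.15465902 -0.90705866  4.45783142] 0.02565049842568934 7.8417
```

Run:
```python
from h import *
yaw=0.062; u=np.array([np.cos(yaw),np.sin(yaw)]); p=np.array(get_tool_pos())
t=p.copy(); t[:2]-=u*.045
print(bot.movel(t,rv(yaw),vel=.05,force_limit=20)); print(get_tool_pos(),get_wrist_force(),get_width(),get_time())
```

```text
True
[ 0.44844011 -0.05139644  0.03912912] [0.45654871 0.30943531 3.84976493] 0.025496282317029356 8.4667
```

Run:
```python
from h import *
bot.set_gripper(0.07); p=np.array(get_tool_pos()); p[2]=.16; bot.movel(p,vel=.25)
go(0.60,-0.045,0.28,0.062,flip=False)
f,P=shot("wrist"); cv2.imwrite("pics/w2.png",f[:,:,::-1]); np.savez("w2.npz",f=f,K=P[0],A=P[1],e=P[2])
f,P=shot("top"); cv2.imwrite("pics/t2.png",f[:,:,::-1]);print(get_time())
```

```text
10.8167
```

View pics/w2.png

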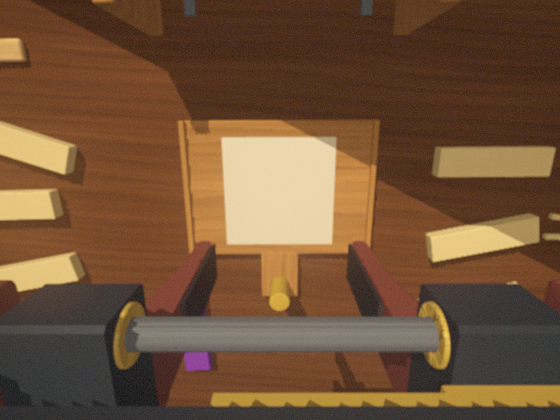

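The tray is right out. The cork corners are near (222,137), (336,137), (334,245) and (226,246), with the knob at (280,290). Now I'll fit the square's pose.

Run:
```python
from h import *
d=np.load("w2.npz");P=(d["K"],d["A"],d["e"]);f=d["f"]
m=cv2.inRange(cv2.cvtColor(f,cv2.COLOR_RGB2HSV),(0,0,150),(179,100,255))
r=np.zeros_like(m);r[125:258,205:350]=m[125:258,205:350]
r=cv2.morphologyEx(r,cv2.MORPH_OPEN,np.ones((5,5)))
print((r>0).sum(),cv2.boundingRect(r)); print("minrect",maskpose(r,.014,P))
c=max(cv2.findContours(r,0,1)[0],key=cv2.contourArea)
q=cv2.approxPolyDP(c,8,True)[:,0]; w=toworld(q,.014,P); print(q,w.round(4)); print(w.mean(0))
kb=toworld([280,281],.06,P); print("knob",kb)
np.savez("tray.npz",c=w.mean(0)[:2])
```

```text
11765 (222, 137, 114, 107)
minrect (array([ 0.57553815, -0.04313459]), np.float64(-1.5093006374019289), (140.87098693847656, 139.1896209716797))
[[222 137]
 [227 243]
 [331 243]
 [335 137]] [[ 0.6408  0.0301  0.014 ]
 [ 0.5018  0.0218  0.014 ]
 [ 0.5104 -0.1172  0.014 ]
 [ 0.6492 -0.1077  0.014 ]]
[ 0.57555291 -0.04324482  0.014     ]
knob [[ 0.47475161 -0.05107131  0.06      ]]
```

Run:
```python
from h import *
f=cv2.imread("pics/t2.png")[:,:,::-1];P=campose("top")
cv2.imwrite("pics/t2c.png",cv2.resize(f[110:260,170:470],None,fx=2.6,fy=2.6,interpolation=cv2.INTER_CUBIC)[:,:,::-1])
w=cv2.imread("pics/w2.png")[255:320,255:305]
cv2.imwrite("pics/w2c.png",cv2.resize(w,None,fx=8,fy=8,interpolation=cv2.INTER_CUBIC))
```

```text
(no output)
```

View pics/w2c.png

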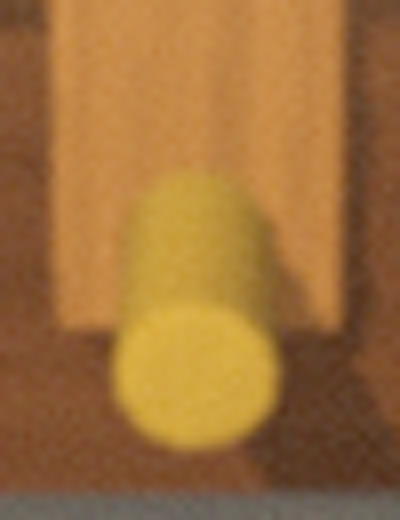

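View pics/t2c.png

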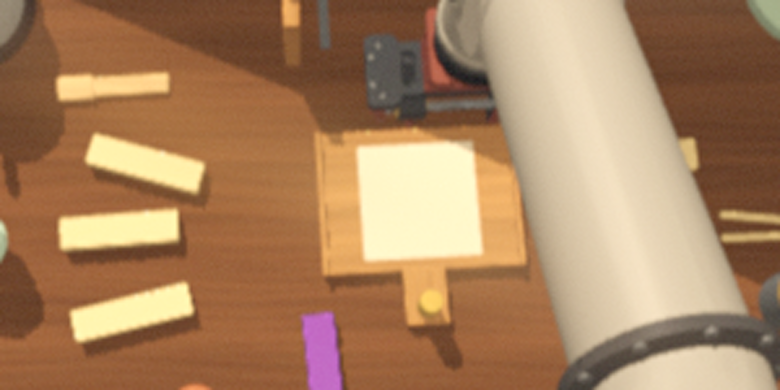

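The wrist crop puts the knob's top disc at full-frame (279.2,301.5). The top crop shows the cork corners at crop pixels (357,147), (472,141), (483,256) and (364,262), and the left-hand slats haven't moved.

Run:
```python
from h import *
d=np.load("w2.npz");P=(d["K"],d["A"],d["e"])
k=toworld([279.2,301.5],.06,P)[0,:2]; u=np.array([np.cos(.062),np.sin(.062)])
print("knob",k,"-> centre",k+.13*u, "grip->",np.array([.4484,-.0514])+.13*u)
q=np.array([[357,147],[472,141],[483,256],[364,262]])/2.6+[170,110]-.3
w=toworld(q,.014,campose("top"));print(w.round(4),w.mean(0))
```

```text
knob [ 0.44605256 -0.05179918] -> centre [ 0.57580278 -0.04374434] grip-> [ 0.57815022 -0.04334516]
[[ 0.6409  0.0317  0.014 ]
 [ 0.6497 -0.108   0.014 ]
 [ 0.5072 -0.118   0.014 ]
 [ 0.4986  0.0235  0.014 ]] [ 0.57408162 -0.04271331  0.014     ]
```

```bash
cat >> h.py <<'E'
C=np.array([.5758,-.0433]);TY=.062;H=.24
def adiff(a,b): return (a-b+np.pi/2)%np.pi-np.pi/2
def seen(z,P,f,near,rad):
    """yellow slats in newest wrist picture near a point, nearest first"""
    o=[]
    for d in finder.regions_of("slat0","wrist"):
        if d["mask"].sum()<300: continue
        g=f[d["mask"]].mean(0)
        if g[1]/g[0]<.78: continue
        c,a,s=maskpose(d["mask"],z,P); r=np.linalg.norm(c-near)
        if r<rad: o.append((r,c,a,s))
    return sorted(o,key=lambda t:t[0])
def held():
    f,P=shot("wrist"); best=None
    for d in finder.regions_of("slat0","wrist"):
        m=d["mask"]
        if m[225:290,255:310].sum()>800 and (best is None or m.sum()>best.sum()): best=m
    return best
def pick(p,a):
    p=np.array(p)
    bot.set_gripper(.064)
    for i in range(3):
        yaw=go(*p,H,a); f,P=shot("wrist"); s=seen(.018,P,f,p,.1)
        if not s: cv2.imwrite("pics/miss.png",f[:,:,::-1]); print("not seen",p); return None
        r,c,a2,sz=s[0]; print("meas",c.round(4),np.rad2deg(a2).round(1),np.round(sz),"off",round(r,3))
        da=adiff(a2,a); p=c;a=yaw+adiff(a2,yaw)
        if r<.02 and abs(da)<.15 and 130<sz[0]<150: break
    bot.movel([*p,.06],rv(a),vel=.25); hit=bot.movel([*p,.0175],rv(a),vel=.08,force_limit=12)
    bot.set_gripper(0.); w=get_width(); t=get_tool_pos()
    bot.movel([*p,.16],rv(a),vel=.25); m=held()
    print("grip w",round(w,4),"hit",hit,"z",round(t[2],4),"F",np.round(get_wrist_force(),1),"held",m is not None,"t",get_time())
    return a,m
def place(off,pa,layer,m0):
    u=np.array([np.cos(TY),np.sin(TY)]);v=np.array([-u[1],u[0]])
    p=C+off[0]*u+off[1]*v; zb=.014+.018*layer
    q=np.array(get_tool_pos()); yaw=go(*p,.2,TY+pa)
    w=get_width(); m=held()
    iou=None if m is None or m0 is None else round((m&m0).sum()/(m|m0).sum(),3)
    print("pre-place w",round(w,4),"iou",iou,None if m is None else m.sum(),None if m0 is None else m0.sum())
    if w<.033 or (iou is not None and iou<.85): return False
    bot.movel([*p,zb+.035],rv(yaw),vel=.2); hit=bot.movel([*p,zb+.0165],rv(yaw),vel=.03,force_limit=5)
    print("place hit",hit,"z rel",round(get_tool_pos()[2]-zb,4)); 
    bot.set_gripper(.056); bot.movel([*p,zb+.06],rv(yaw),vel=.1); bot.movel([*p,H],rv(yaw),vel=.3)
    f,P=shot("wrist"); s=seen(zb+.018,P,f,p,.05)
    if s: 
        d=s[0][1]-p; print("placed err along u,v mm",np.round([1000*d@u,1000*d@v],1),"ang",np.rad2deg(adiff(s[0][2],yaw)).round(1),np.round(s[0][3]))
    else: print("placed not seen")
    print("t",get_time()); return True
E
python3 - <<'E'
from h import *
r=pick([.615,.289],np.deg2rad(74.2))
if r: 
    f,P=shot("wrist");cv2.imwrite("pics/w3.png",f[:,:,::-1])
    print(place((0,.052),0,0,r[1]))
E
```

```text
meas [0.618  0.2877] 74.8 [139.  35.] off 0.003
grip w 0.0356 hit False z 0.0178 F [-0.9 -0.3 -1.5] held True t 15.45
pre-place w 0.0357 iou 0.987 16808 16838
place hit True z rel 0.0177
placed err along u,v mm [ 1.1 -0.4] ang -0.5 [138.  37.]
t 20.0917
True
```

Run:
```python
from h import *
for p,a,o,pa,l in [((.627,-.305),-87.7,(0,-.052),0,0),((.533,.315),-84.7,(.052,0),np.pi/2,1)]:
    r=pick(p,np.deg2rad(a))
    if not r or not place(o,pa,l,r[1]): print("STOP");break
f,P=shot("wrist");cv2.imwrite("pics/w4.png",f[:,:,::-1])
```

```text
meas [ 0.6311 -0.3083] -85.5 [140.  37.] off 0.005
grip w 0.0357 hit False z 0.0178 F [ 0.8 -0.  -1.1] held True t 24.6917
pre-place w 0.0357 iou None None 16762
place hit True z rel 0.0176
placed err along u,v mm [ 0.4 -0.3] ang -0.5 [139.  36.]
t 29.1917
meas [0.536  0.3164] -84.6 [140.  38.] off 0.003
grip w 0.0359 hit False z 0.0178 F [-1.2 -0.2 -1.4] held True t 34.1083
pre-place w 0.0359 iou 0.973 17043 16600
place hit True z rel 0.0177
placed err along u,v mm [ 0.5 -1. ] ang 0.0 [140.  37.]
t 38.825
```

View pics/w4.png

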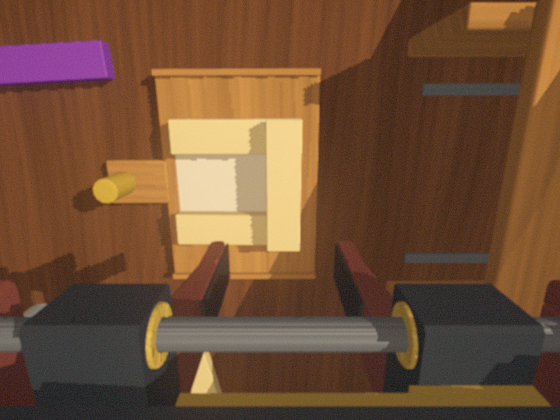

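The picture shows the first pair lying parallel, rows 120–153 and 213–245, with the crosswise slat on top at the back, columns 266–301. All three are neat, so I'll continue.

Run:
```python
from h import *
for p,a,o,pa,l in [((.526,-.314),-74.8,(-.052,0),np.pi/2,1),((.435,.295),-75.9,(0,.052),0,2),((.426,-.322),-75.1,(0,-.052),0,2)]:
    r=pick(p,np.deg2rad(a))
    if not r or not place(o,pa,l,r[1]): print("STOP");break
f,P=shot("wrist");cv2.imwrite("pics/w5.png",f[:,:,::-1])
```

```text
meas [ 0.5297 -0.319 ] -74.4 [140.  37.] off 0.006
grip w 0.0357 hit False z 0.0178 F [-0.4 -0.6 -0.3] held True t 43.3917
pre-place w 0.0358 iou 0.974 17003 16615
place hit True z rel 0.0176
placed err along u,v mm [0.3 0.7] ang -0.1 [139.  36.]
t 47.8
meas [0.4348 0.2969] -75.3 [141.  36.] off 0.002
grip w 0.0357 hit False z 0.0177 F [ 0.7  1.  -0.1] held True t 52.5167
pre-place w 0.0358 iou 0.985 16830 16888
place hit True z rel 0.0177
placed err along u,v mm [ 0.3 -0.4] ang 0.2 [140.  37.]
t 56.9333
meas [ 0.4284 -0.325 ] -75.1 [139.  37.] off 0.004
grip w 0.0355 hit False z 0.0178 F [ 1.   0.2 -1.2] held True t 61.6833
pre-place w 0.0356 iou 0.991 16864 16776
place hit True z rel 0.0177
placed err along u,v mm [ 0.8 -0.3] ang -0.7 [140.  37.]
t 65.95
```

View pics/w5.png

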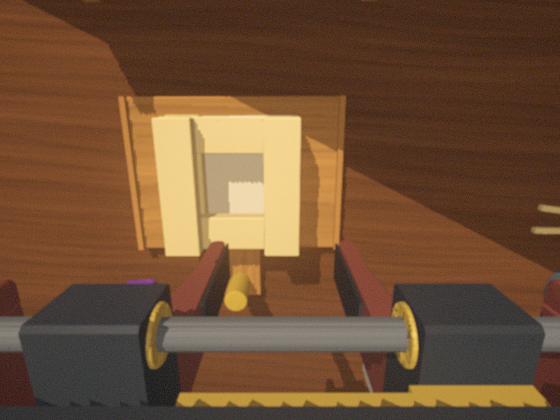

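Run:
```python
from h import *
u=np.array([np.cos(TY),np.sin(TY)]);k=C-.13*u; k2=k+.25*u
bot.set_gripper(.064); yaw=TY
for y in (TY+np.pi,TY-np.pi):
    q=[bot.inverse_kinematics([*a,z],rv(y)) for a in(k,k2) for z in(.039,.2)]
    print([x is not None for x in q], q[0])
    if all(x is not None for x in q): yaw=y
print("yaw",yaw,get_joint_pos())
go(*k,.2,yaw,flip=False); bot.movel([*k,.039],rv(yaw),vel=.12,force_limit=15); bot.set_gripper(0.)
print(get_width(),get_tool_pos(),get_wrist_force())
p=np.array(get_tool_pos())
def to(L,v,fl):
    t=p.copy();t[:2]+=L*u; r=bot.movel(t,rv(yaw),vel=v,force_limit=fl); q=np.array(get_tool_pos()); print(L,r,((q-p)[:2]@u).round(4),np.round(get_wrist_force(),1),get_width(),get_time()); return r
if not to(.235,.06,18): to(.265,.02,15)
```

```text
[True, True, True, True] [ 0.90582674  0.77711285 -1.19145892  2.17443619  0.97718275  0.9039983
  0.73580121]
[True, True, True, True] [ 0.90582674  0.77711285 -1.19145892  2.17443619  0.97718275  0.9039983
  0.73580121]
yaw -3.0795926535897933 [ 0.5139814   0.39049397 -0.58857481  1.73765671  0.24084862  1.08677156
 -1.6616476 ]
0.025746182367170453 [ 0.44607683 -0.05149487  0.03904354] [ 0.06154895 -0.35445481  0.96482376]
0.235 False 0.2353 [-2.2  4.9  4.1] 0.02559935289951503 75.075
0.265 True 0.2475 [-1.5 -0.1  5.7] 0.025545098214649613 75.9
```

Run:
```python
from h import *
u=np.array([np.cos(TY),np.sin(TY)]);p=np.array(get_tool_pos());y=get_tcp_rot()
t=p.copy();t[:2]+=.012*u
print(bot.movel(t,y,vel=.015,force_limit=22));q=np.array(get_tool_pos());print((q-p)[:2]@u,get_wrist_force(),get_time())
bot.hold(.2);print(get_tool_pos(),get_wrist_force())
bot.set_gripper(.06);bot.hold(.2);q=np.array(get_tool_pos());q[2]=.2;bot.movel(q,vel=.1)
# over the knob: look at it
f,P=shot("wrist");cv2.imwrite("pics/w6.png",f[:,:,::-1]);np.savez("w6.npz",K=P[0],A=P[1],e=P[2])
go(.45,-.25,.3,get_tool_pos()[0]*0+TY-np.pi,flip=True) 
f,P=shot("top");cv2.imwrite("pics/t6.png",cv2.resize(f[20:260,150:510],None,fx=2.2,fy=2.2)[:,:,::-1])
```

```text
False
0.006128926554822139 [-20.4198339    0.68002497  12.50236   ] 76.925
[ 0.69919778 -0.03491261  0.03778448] [-20.14277789   1.77603762  13.04889471]
```

View pics/w6.png

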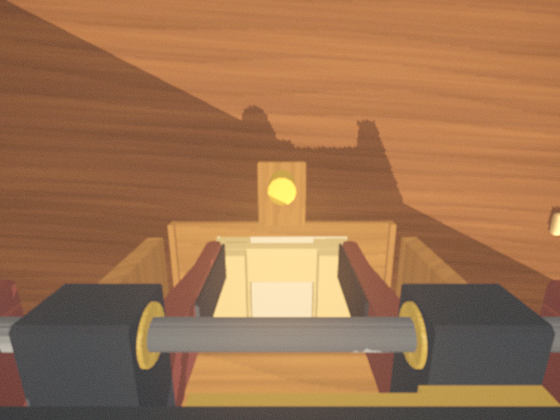

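View pics/t6.png

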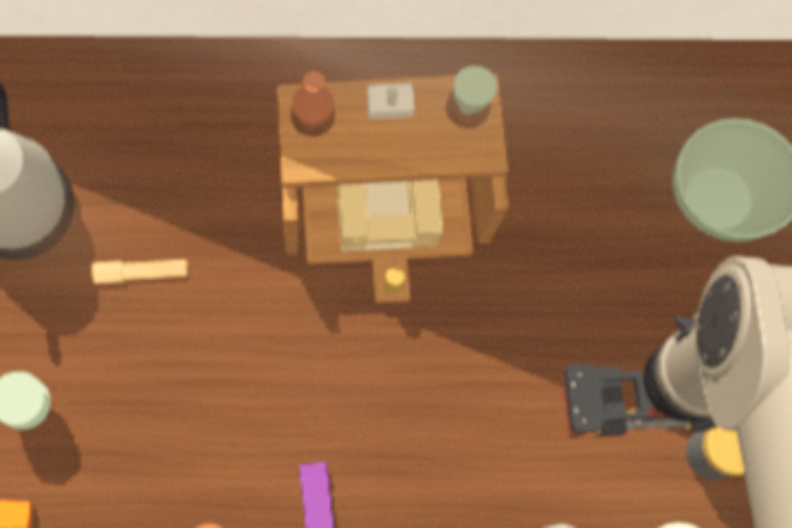

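The tray is home: it stalled against its stop at 20 N. A pale strip shows in front of the tower at w6 row 240, so I'll zoom in to check that the tower is still flush.

Run:
```python
from h import *
f=cv2.imread("pics/w6.png")[215:300,200:370]
cv2.imwrite("pics/w6c.png",cv2.resize(f,None,fx=4.7,fy=4.7,interpolation=cv2.INTER_CUBIC))
d=np.load("w6.npz");P=(d["K"],d["A"],d["e"])
K,A,e=P;u=np.array([np.cos(TY),np.sin(TY)]);v=np.array([-u[1],u[0]])
c=C+.25*u
def pr(s,t,z):
    x=np.r_[c+s*u+t*v,z];q=A.T@(x-e);return (K@q/q[2])[:2]
for n,z in(("cork",.014),("L0top",.032),("L1top",.05),("L2top",.068)):
    print(n,[((pr(-.07,t,z)-[200,215])*4.7).round(0) for t in(-.07,.07)])
print("knob",pr(-.13,0,.06))
```

```text
cork [array([ 75., 101.]), array([685., 102.])]
L0top [array([ 59., 130.]), array([701., 131.])]
L1top [array([ 41., 163.]), array([718., 163.])]
L2top [array([ 22., 198.]), array([737., 199.])]
knob [280.70201508 191.59814881]
```

View pics/w6c.png

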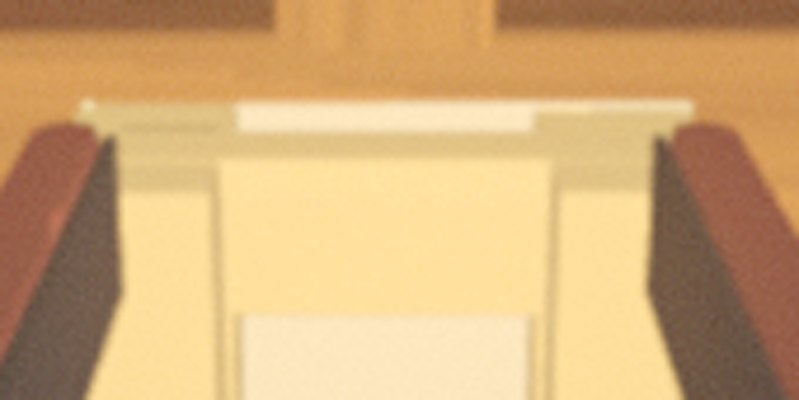

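The close-up matches what I predicted for a flush tower with the tray at 0.25. The cork's front edge is at crop row 101, and the slat faces step up in line above it. The strip is just cork seen between the bottom slats. I'll hand the job in.

```bash
python3 -c "
from cell import *
print(bot.close_job(),get_time())"
```

```text
the job is handed in; nothing more can be done
the job is handed in; nothing more can be done
```

All six bamboo slats are stacked crosswise in three flush pairs on the cork square, the tray is pushed fully home with the tower still standing, the other tea things were left alone, and the job is handed in.

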